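# Unfold the crank and clamp the lidded tin

### The job

The lidded paint tin has to be held tight in the hand-cranked tin clamp before it is shaken. Fold the crank's red grip out until it stands fully upright before you turn the crank, then crank clockwise (seen from above) until the pressure plate bears firmly on the tin's lid, by feel and without crushing the tin. Leave the grip upright and the tin clamped, and let go.

Things in the scene. Friction and masses are not known exactly. Their poses are not given: they have to be found in the camera images.
- clamp: Grey bench clamp for paint tins, fixed to the worktop: base 150 x 176 x 12 mm, two 16 mm steel columns 69 mm either side of the middle along its y axis, grey yoke 44 x 176 mm with its top 208 mm above the worktop (nuts to 214 mm). Origin: centre of the base's underside, on the worktop and the vertical crank axis; y along the yoke, z up.
- seat (a point): Middle of the rubber mat on the clamp's base, 14 mm above the worktop, where the tin stands. High above it hangs the round pressure plate, 72 mm across. How far the plate's brass adjusting stem is screwed out differs by up to 9 mm from job to job and is not measured: the plate meets the lid at a crank value between 3.0 and 4.2 rad, which has to be felt.
- crank_axis (a point): Point on the vertical axis about which the crank turns, 251 mm above the worktop, level with the grip's hinge.
- hub (a point): Top of the crank's dark hub (34 mm across), on the crank axis, 228 mm above the worktop; the arm lies on it, with a bolt head 18 mm across up to 241 mm. Force at the grip: turning the free crank takes about 6.7 N square to the arm (slow; 1 to 5 N is left after stopping); each 10 N of clamping adds 1.1 N, so clamp with 3 to 5 N more than free turning.
- grip_hinge (a point): Hinge of the red grip at the outer end of the crank arm, 90 mm from crank_axis, 251 mm above the worktop; it goes round with the crank. The hinge axis is level and square to the arm. The steel arm, 15 mm wide and 8 mm thick (228 to 236 mm above the worktop), runs from the hub to here.
- grip_mid (a point): On the red grip's centre line, 45 mm from grip_hinge; x axis from the hinge to the free end. The round red sleeve, 23 mm thick, spans 14 to 68 mm from the hinge and spins freely on its shank, so closed fingers can hold it as the crank goes round. Folded, it lies level over the arm pointing to the hub, centre line 15 mm above the arm; upright, its end is 319 mm above the worktop.
- grip (a joint): Hinge of the grip, rad: 0 folded flat over the arm, 1.57 upright against its stop (working position). It swings up and outward, away from the hub. Dry friction holds it wherever it is left (3 N at grip_mid); pushed harder than that towards the hub it folds in again. The round grip tends to slip and lag in the fingers as it turns: push on outward until it meets the stop.
- crank (a joint): Turn of the crank, rad: 0 with the arm along the clamp's -x axis, growing clockwise seen from above, which lowers the plate 10 mm per rad. It stays where it is left, also under load. Once the plate meets the lid the load rises by about 8 N on the lid per 0.01 rad. Load on the lid: 30 to 60 N is firm, under 20 N is loose, over 80 N is too tight, over 110 N crushes the tin.
- lid: Round paint-stained tin lid, 93 mm across and 7 mm high, lying on the tin's rim under the pressure plate. Origin: centre of its underside, 112 mm above the worktop.
- tin: Grey pint paint tin, 91 mm across and 98 mm high, 0.4 to 0.85 kg, standing upright on the clamp's mat between the columns. Origin: centre of its underside.
Things that resemble listed ones, but are neither listed nor needed, are in the scene too. What is shaped like the tin but yellow is not meant.

How it is judged:
By the outcome, as a careful person would: the job done as asked, in the order asked, and still so for the second after the job is handed in, with the robot touching nothing.
It also fails if it takes over 69 s, if anything falls off the work surface, if the arm or the gripper's body presses on something with over 40 N, if the wrist force passes 120 N, or if a joint passes its speed limit or range.

### The arm

A 6-joint arm with a two-finger parallel gripper is mounted at the origin on a cart in front of the work surface, level with it; the furniture and walls round the work are solid. World frame = base frame: x ahead of the robot, y to its left, z up, the work surface at z = 0. Lengths are in m, angles in rad, forces in N, time in s.
With the tool pointing down it reaches from about 0.25 to 0.775 m from the base axis. Payload 4 kg.
Tool frame: the origin (TCP) lies at the very end of the fingers, on their centre line; the grasp point (between the pads) lies 19 mm behind it; z points along the fingers, y is the direction in which the jaws open and shut (so a half turn about z gives the same grasp; the last joint's range is limited). The gripper opens to 94 mm and grips with 3 to 60 N. Pads are 16 mm wide; open, the fingers measure 119 mm over their backs; the gripper's body (75 mm by 177 mm) begins 78 mm behind the grasp point.
Start: joints at [-1.34, 0.087, 1.371, -0, 1.684, -0.103], TCP at [0.18, -0.52, 0.206] pointing down, gripper open.
Joint ranges: [-3.1, 3.1], [-0.76, 2.03], [0.27, 2.55], [-1.08, 4.22], [0.17, 2.65], [-2.57, 2.57]. Speed limits (rad/s): [2.79, 2.79, 3.14, 3.14, 3.14, 3.14].

### API

Orientations are given as [roll, pitch, yaw] about the fixed x, y, z axes, in that order (R = Rz(yaw) Ry(pitch) Rx(roll)).
In Python, from bench import robot, snapshot, models gives the robot as it stands.
- The arm moves only by the tool arm_command, never from a script. Its argument "commands" is text: rows parted by semicolons, each of 7 numbers parted by spaces: the shift along the tool's x, y, z in mm, then the turn, a rotation vector about the tool's x, y, z in degrees, then the opening, from 0 (shut) to 1 (fully open). In form: tx ty tz rx ry rz hand; .... A call has 1 to 12 rows; each row shifts and turns the pose as measured when the row begins, along the tool's axes as they then stand; what a row does not reach is not made up. A row lasts 1/8 s, in which the tool goes at most 62.5 mm and 10.7 degrees, less where a joint would pass 70% of its speed; a pose out of reach is approached as far as the arm can. A call is refused whole if a number of a shift passes 62.5 or a number of a turn 10.7, either way. A call with a gripper value outside its range is refused whole. The fingers move at their own pace and stop on an object; the grip force is fixed at half the most. Time passes only in rows, so rows that do not move let the fingers close. It gives the time, the measured TCP pose, the force and the opening at its end, in the units of the state.
- robot.get_obs(): the state, without advancing time (a new reading comes with each control period).
- snapshot(name): name is "scene" or "top" or "wrist"; returns a dict with "img" (384x512x3 uint8, blue, green, red), "camera_matrix" (3x3 intrinsics, pixels), "origin" and "rotation" of the camera in the world. Camera axes: x right, y down, z forward; pixel columns grow to the right and rows downward; lengths in m; the calibration is good to about 2 mm. The wrist camera is an equidistant fisheye: a pixel r from the principal point sees the ray r / f radians off the axis. A picture is of the moment at which its call begins. There is no depth.
- robot.close_job(): hands the job in, once; it reports no verdict.
Trained networks look in a picture, given as the dict that the camera call returned (one of the last four; its "shot" number tells which), for a name from the list of things; names that differ only in an ending like _2 or _b are one class to them, and where a whole thing is asked for, a point or a joint stands for the part that bears it (a point fixed in the world has none). Each returns a list of dicts, best first, with "conf" (0 to 1); they miss things now and then, are a little off and sometimes report something else, mostly with a low value. They report only what shows in the picture. A call takes as long as a camera call. They do not tell look-alikes from the thing itself.
- models.spot_in(query, picture): "bbox" ([left, top, width, height] as shares, 0 to 1, of the picture: columns of its width, rows of its height, round what is visible of it).
- models.tip_of(query, picture): "centre" ([column, row] as shares, 0 to 1, of the picture: columns of its width, rows of its height: a listed point, or the origin of a listed thing).
The state is a dict: "time": time; "joint_positions": joint angles; "qvel": joint speeds; "joint_torque": joint torques, N m; "tool_pos": TCP position; "ee_rot": TCP orientation; "wrist_force": force on the tool from outside, world axes, zero at the start; "wrist_torque": the same for the moment, N m; "width": finger opening in m.
Only numpy, scipy, OpenCV 4.12 (cv2) and the standard library are available. Lean on these libraries where they do the work, as an engineer would, in place of code of your own. Each camera call takes 0.05 s, during which the arm holds its last target. There are 200 camera calls.

## Working session

There is one attempt and no reset: what is moved stays moved. The work goes in short steps, Python scripts to look and compute and a tool call to move; the robot and the scene stay as the last step left them, time stands still between calls to the robot, and variables do not carry over. Pictures are saved under pics/ and viewed, about 8 in all and at most 12, crops included, and the job is handed in when it is done.

Besides the shell and the picture viewer there is one more tool, called after "Call:" as a command line: name --argument value ..., lists and objects as JSON in quotes. arm_command: Moves the arm, as the interface text tells. Its arguments: {"type":"object","properties":{"commands":{"type":"string"}},"required":["commands"]}

```bash
mkdir -p pics; cat > h.py <<'E'
import numpy as np, cv2
from bench import robot, snapshot, models
from scipy.spatial.transform import Rotation as R
def proj(s,p):
    c=np.array(s["rotation"]).T@(np.array(p)-s["origin"]); K=np.array(s["camera_matrix"]); u=K@c; return u[:2]/u[2]
def ray(s,uv):
    K=np.array(s["camera_matrix"]); d=np.linalg.inv(K)@[uv[0],uv[1],1]; d=np.array(s["rotation"])@d; return np.array(s["origin"]),d/np.linalg.norm(d)
def atz(s,uv,z):
    o,d=ray(s,uv); return o+d*(z-o[2])/d[2]
E
python3 - <<'E'
from h import *
a=snapshot("scene");b=snapshot("top")
cv2.imwrite("pics/1.png",a["img"]);cv2.imwrite("pics/2.png",b["img"])
Z=dict(hub=.228,grip_hinge=.251,grip_mid=.251,seat=.014,crank_axis=.251,clamp=0,lid=.112,tin=.014)
for n,s in(("scene",a),("top",b)):
  print(n,np.round(s["origin"],3),np.round(np.array(s["rotation"])[:,2],2))
  for q in Z:
    for r in models.tip_of(q,s)[:3]:
      uv=np.array(r["centre"])*[512,384]; print(q,round(r["conf"],2),uv.round(1),atz(s,uv,Z[q]).round(4))
print(robot.get_obs())
E
```

```text
Traceback (most recent call last):
IndexError: too many indices for array: array is 1-dimensional, but 2 were indexed
```

```bash
python3 -c "
import cv2,numpy as np
a=cv2.imread('pics/1.png');b=cv2.imread('pics/2.png')
cv2.imwrite('pics/3.png',cv2.resize(np.vstack([a,b]),None,fx=.78,fy=.78))"
```

```text
(no output)
```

View pics/1.png

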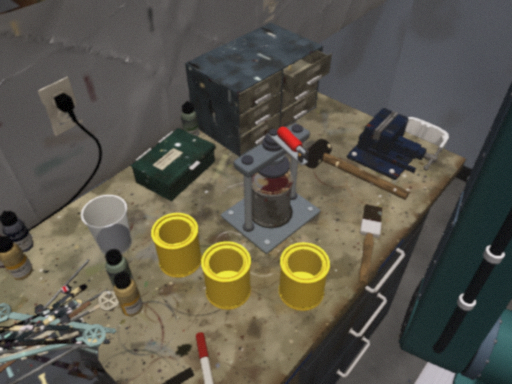

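View pics/2.png

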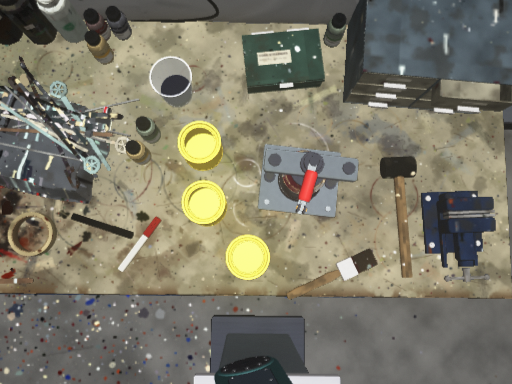

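The clamp shows at scene (275,190) and top (305,180). Its red grip lies folded from the hinge at about top (300,208) towards the hub at (312,162). Possible mix-ups are the red marker at top (150,230), the yellow tins at (200,143), (204,202) and (248,257), and the blue vice at (460,225). The grip on the clamp is the one I want.

```bash
cat > look.py <<'E'
from h import *
a=snapshot("scene");b=snapshot("top")
print(a["rotation"],b["rotation"])
for s in(a,b):
  r=np.array(s["rotation"]).ravel(); s["M"]=r
E
sed -i 's/^def proj/def fix(s):\n    r=np.array(s["rotation"],float)\n    s["rotation"]=(R.from_euler("xyz",r).as_matrix() if r.size==3 else R.from_quat(r).as_matrix() if r.size==4 else r.reshape(3,3)); return s\ndef proj/' h.py
python3 - <<'E'
from h import *
a=snapshot("scene");b=snapshot("top")
Z=dict(hub=.228,grip_hinge=.251,grip_mid=.251,seat=.014,crank_axis=.251,clamp=0,lid=.112,tin=.014)
D={}
for n,s in(("scene",a),("top",b)):
  D[n]={q:models.tip_of(q,s)[:3] for q in Z}
  print(s["rotation"],s["origin"]); fix(s)
  print(n,np.round(s["rotation"][:,2],2))
  for q in Z:
    for r in D[n][q]:
      uv=np.array(r["centre"])*[512,384]; print(q,round(r["conf"],2),uv.round(1),atz(s,uv,Z[q]).round(4))
print(robot.get_obs())
cv2.imwrite("pics/4.png",cv2.resize(b["img"][130:230,240:380],None,fx=5,fy=5,interpolation=cv2.INTER_CUBIC))
E
```

```text
[-2.37797628  0.00245576 -2.42950269] [0.15068895 0.48248649 0.78745934]
scene [ 0.45 -0.52 -0.72]
hub 0.57 [273.9 137.5] [ 0.5773 -0.0653  0.228 ]
hub 0.44 [268.5 213.1] [0.4609 0.0916 0.228 ]
grip_hinge 0.93 [300.1 155.9] [ 0.4921 -0.033   0.251 ]
grip_mid 0.55 [288.4 136.5] [ 0.5412 -0.0625  0.251 ]
seat 0.71 [268.3 209.3] [ 0.5872 -0.0664  0.014 ]
crank_axis 0.68 [271.4 126.9] [ 0.5834 -0.0642  0.251 ]
clamp 0.64 [268.7 214.1] [ 0.5849 -0.0655  0.    ]
lid 0.67 [267.  184.5] [ 0.5786 -0.049   0.112 ]
tin 0.88 [267.2 209.5] [ 0.5886 -0.0643  0.014 ]
tin 0.77 [177.9 259. ] [0.6404 0.162  0.014 ]
tin 0.76 [303.5 289.5] [0.4    0.0516 0.014 ]
[-3.01853726 -0.02868132 -1.55757763] [0.41548013 0.05222342 1.07838947]
top [ 0.12 -0.03 -0.99]
hub 0.59 [313.7 161.2] [ 0.5813 -0.0705  0.228 ]
grip_mid 0.64 [310.9 185.6] [ 0.5332 -0.0622  0.251 ]
seat 0.26 [315.8 159.6] [ 0.6268 -0.1062  0.014 ]
crank_axis 0.9 [316.6 159.1] [ 0.5807 -0.0724  0.251 ]
clamp 0.6 [298.7 177.9] [ 0.5862 -0.0689  0.    ]
lid 0.52 [305.9 172.5] [ 0.58   -0.0712  0.112 ]
tin 0.83 [247.6 255.5] [0.4086 0.0453 0.014 ]
tin 0.78 [204.8 147.3] [0.6504 0.1461 0.014 ]
tin 0.57 [208.1 207.8] [0.513  0.1351 0.014 ]
{'time': 1.0, 'joint_positions': array([-1.34010809e+00,  8.71948241e-02,  1.37067358e+00,  4.86506098e-06,
        1.68363336e+00, -1.03124961e-01]), 'qvel': array([ 0.00159719, -0.00044277, -0.00217813, -0.00159315, -0.00121028,
       -0.00026526]), 'joint_torque': array([ 8.74352936e-04, -3.40053034e+01, -3.02601457e+01,  7.18690362e-02,
        2.36555957e-02, -6.71463951e-06]), 'tool_pos': array([ 0.18019467, -0.51966208,  0.20552213]), 'ee_rot': array([3.14150174e+00, 4.54878761e-06, 3.33813749e-01]), 'wrist_force': array([-0.30115355,  0.15262952,  0.14654639]), 'wrist_torque': array([-0.00783378, -0.00634323,  0.00129626]), 'width': 0.09368396151224795}
```

View pics/4.png

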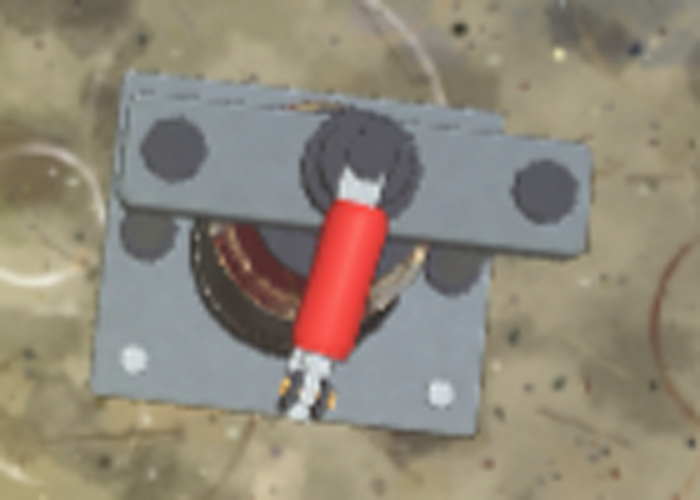

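The crop shows the grip folded, with its hinge at about top px (301.6,208) and the hub at (312.5,161). Next I'll get the arm direction from the red sleeve, and the clamp yaw.

```bash
python3 - <<'E'
from h import *
a=fix(snapshot("scene"));b=fix(snapshot("top"))
ax=[]
for s,box in((a,(260,110,320,170)),(b,(285,140,330,215))):
  h=cv2.cvtColor(s["img"],cv2.COLOR_BGR2HSV); m=((h[...,0]<6)|(h[...,0]>174))&(h[...,1]>170)&(h[...,2]>110)
  k=np.zeros_like(m); k[box[1]:box[3],box[0]:box[2]]=1; m&=k
  n,l,st,c=cv2.connectedComponentsWithStats(m.astype(np.uint8)); i=1+st[1:,4].argmax()
  ys,xs=np.where(l==i); P=np.c_[xs,ys]+0.; mu=P.mean(0); d=np.linalg.svd(P-mu,full_matrices=False)[2][0]
  t=(P-mu)@d; e0,e1=mu+d*t.min(),mu+d*t.max()
  p0,p1=atz(s,e0,.251),atz(s,e1,.251); pm=atz(s,mu,.251); v=p1-p0
  print(st[i],mu.round(1),"mid",pm.round(4),"ends",p0.round(4),p1.round(4),"len",np.linalg.norm(v).round(4),"ang",np.arctan2(v[1],v[0]))
n=[atz(b,np.array(q)/5+[240,130],.214) for q in((174,150),(545,190))]
print("nuts",n,"mid",(n[0]+n[1])/2,np.linalg.norm(n[0]-n[1]),"hinge",atz(b,(301.6,208),.251), "hingeS",atz(a,(300.1,155.9),.251))
v=n[0]-n[1];print("clamp yaw",np.arctan2(-v[0],v[1]))
print("cabinet corner",atz(b,(345,100),.2),atz(b,(350,60),.25))
E
```

```text
[278 127  23  23 258] [288.2 137.3] mid [ 0.5401 -0.0605  0.251 ] ends [ 0.5704 -0.0705  0.251 ] [ 0.5111 -0.0509  0.251 ] len 0.0624 ang 2.8220286490157247
[299 170  18  31 292] [307.4 185.8] mid [ 0.5327 -0.0561  0.251 ] ends [ 0.5594 -0.0636  0.251 ] [ 0.5081 -0.0491  0.251 ] len 0.0533 ang 2.8657242199812263
nuts [array([ 0.58493132, -0.00064464,  0.214     ]), array([ 0.57250429, -0.13789497,  0.214     ])] mid [ 0.5787178  -0.06926981  0.214     ] 0.1378117727449978 hinge [ 0.4935121  -0.04592429  0.251     ] hingeS [ 0.49210984 -0.03303255  0.251     ]
clamp yaw -0.0902966158562239
cabinet corner [ 0.70661551 -0.13463704  0.2       ] [ 0.76546492 -0.13384227  0.25      ]
```

Call:
arm_command --commands "0 0 -50 0 0 10 1; 0 0 -50 0 0 10 1; 0 0 -50 0 0 10 1; 0 0 -44 0 0 7 1"

```text
time: 1.6
tool_pos: [0.1797, -0.5178, 0.3977]
ee_rot: [-3.13, 0.008, -0.333]
wrist_force: [-0.6, -1.3, 0.1]
width: 0.0938
```

Call:
arm_command --commands "0 0 0 0 0 -3.3 1; 20 -50 0 0 0 0 1; 20 -50 0 0 0 0 1; 20 -50 0 0 0 0 1; 20 -50 0 0 0 0 1; 20 -50 0 0 0 0 1; 20 -50 0 0 0 0 1; 20 -50 0 0 0 0 1; 20 -50 0 0 0 0 1; 20 -50 0 0 0 0 1; 20 -50 0 0 0 0 1"

```text
time: 2.98
tool_pos: [0.517, -0.083, 0.4048]
ee_rot: [-3.138, -0.002, -0.284]
wrist_force: [-0.1, -1.1, 0.6]
width: 0.0938
```

```bash
cat > st.py <<'E'
from h import *
import sys
o=robot.get_obs(); M=R.from_euler("xyz",o["ee_rot"]).as_matrix()
t=[float(x) for x in sys.argv[1:4]]; yaw=float(sys.argv[4])
Rt=R.from_euler("xyz",[np.pi,0,yaw]).as_matrix()
print("t",o["time"],"pos",o["tool_pos"].round(4),"rot",o["ee_rot"].round(3),"F",o["wrist_force"].round(1),"w",round(o["width"],4),"q",o["joint_positions"].round(2))
print("shift mm",(M.T@(np.array(t)-o["tool_pos"])*1e3).round(1),"turn",np.degrees(R.from_matrix(M.T@Rt).as_rotvec()).round(1))
E
python3 st.py .536 -.0566 .31 -.276
```

```text
t 2.975 pos [ 0.517  -0.083   0.4048] rot [-3.138e+00 -2.000e-03 -2.840e-01] F [-0.1 -1.1  0.6] w 0.0938 q [-0.27  0.08  0.99  0.    2.08  1.59]
shift mm [ 10.7 -30.3  94.9] turn [-0.2 -0.1 -0.4]
```

Call:
arm_command --commands "5 -15 40 0 0 -0.4 1; 5 -15 35 0 0 0 1; 0 0 20 0 0 0 1; 0 0 0 0 0 0 1"

```text
time: 3.48
tool_pos: [0.538, -0.0513, 0.3066]
ee_rot: [-3.138, -0.002, -0.268]
wrist_force: [-0.6, -0.2, -0.8]
width: 0.0941
```

```bash
python3 st.py .536 -.0566 .234 -.276; python3 - <<'E'
from h import *
s=snapshot("wrist"); print(s["rotation"],s["origin"],s["camera_matrix"])
cv2.imwrite("pics/5.png",s["img"])
for q in("grip_hinge","grip_mid","crank_axis"): print(q,[(np.array(r["centre"])*[512,384],r["conf"]) for r in models.tip_of(q,s)[:2]])
E
```

```text
t 3.475 pos [ 0.538  -0.0513  0.3066] rot [-3.138e+00 -2.000e-03 -2.680e-01] F [-0.6 -0.2 -0.8] w 0.0941 q [-0.2   0.07  1.19  0.    1.88  1.64]
shift mm [-0.7  5.9 72.6] turn [-0.2 -0.1  0.5]
[ 2.90325023  0.00359593 -1.83828367] [ 0.60413123 -0.06998838  0.48516337] [[297.31863964   0.         255.49108377]
 [  0.         297.31863964 193.02521128]
 [  0.           0.           1.        ]]
grip_hinge [(array([260.1984, 257.7024]), 0.68)]
grip_mid [(array([260.5056, 207.5904]), 0.82)]
crank_axis [(array([262.5024, 153.216 ]), 0.87)]
```

View pics/5.png

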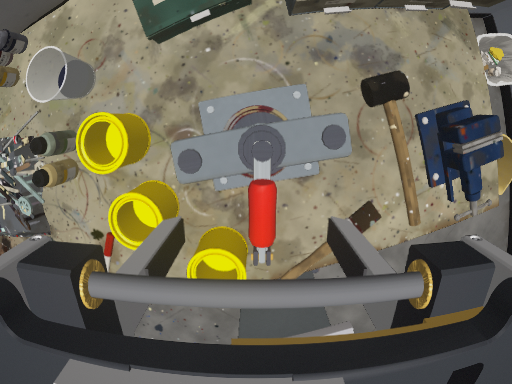

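The wrist view shows the grip at (262,213) between the open fingers, vertical in the image. The hinge is at (262,256), the hub at (262,150), and nothing is in the way. I'll turn these into positions with the fisheye model.

```bash
cat >> h.py <<'E'
def watz(s,uv,z):
    K=np.array(s["camera_matrix"]); v=np.array([uv[0]-K[0,2],uv[1]-K[1,2]]); r=np.hypot(*v); th=r/K[0,0]
    d=s["rotation"]@np.r_[np.sin(th)*v/r,np.cos(th)]; o=np.array(s["origin"]); return o+d*(z-o[2])/d[2]
E
python3 - <<'E'
from h import *
s=fix(snapshot("wrist"))
h=cv2.cvtColor(s["img"],cv2.COLOR_BGR2HSV); m=((h[...,0]<6)|(h[...,0]>174))&(h[...,1]>170)&(h[...,2]>110)
k=np.zeros_like(m);k[165:265,230:295]=1;m&=k
ys,xs=np.where(m); print(xs.min(),xs.max(),ys.min(),ys.max())
for y in(185,200,215,230,242): x=xs[ys==y].mean()+0; print(watz(s,(x,y),.251).round(4))
for n,p,z in(("sleeve ends",(262,ys.min()),.251),("",(262,ys.max()),.251),("nutL",(189,161),.214),("nutR",(334,137),.214),("hubtop",(262,148),.228),("hinge",(262,256),.251)): print(n,watz(s,p,z).round(4))
E
```

```text
248 275 181 247
[ 0.5553 -0.0613  0.251 ]
[ 0.5432 -0.0576  0.251 ]
[ 0.5305 -0.0546  0.251 ]
[ 0.5175 -0.0511  0.251 ]
[ 0.5069 -0.0478  0.251 ]
sleeve ends [ 0.5584 -0.0626  0.251 ]
 [ 0.5021 -0.0474  0.251 ]
nutL [5.885e-01 2.000e-04 2.140e-01]
nutR [ 0.5745 -0.138   0.214 ]
hubtop [ 0.5826 -0.0696  0.228 ]
hinge [ 0.4936 -0.0452  0.251 ]
```

Call:
arm_command --commands "-1 5 25 0 0 0 1; 0 0 35 0 0 0 1; 0 0 15 0 0 0 1; 0 0 0 0 0 0 0.5; 0 0 0 0 0 0 0.3; 0 0 0 0 0 0 0; 0 0 0 0 0 0 0; 0 0 0 0 0 0 0"

```text
time: 4.72
tool_pos: [0.542, -0.0588, 0.2445]
ee_rot: [-3.136, -0.028, -0.271]
wrist_force: [-0.1, 0.2, -0.8]
width: 0.0472
```

```bash
python3 st.py .536 -.0566 .232 -.27
```

```text
t 4.725 pos [ 0.542  -0.0588  0.2445] rot [-3.136 -0.028 -0.271] F [-0.1  0.2 -0.8] w 0.0472 q [-0.21  0.05  1.33  0.    1.73  1.63]
shift mm [-6.7 -0.4 12.3] turn [-0.3 -1.6 -0.1]
```

Call:
arm_command --commands "-6.5 0 12 0 -1.6 0 0.5; -1 0 3 0 0 0 0.4"

```text
time: 4.97
tool_pos: [0.5347, -0.0566, 0.2285]
ee_rot: [-3.136, 0.001, -0.271]
wrist_force: [-0.0, -0.1, -1.3]
width: 0.0402
```

```bash
python3 st.py .536 -.056 .232 -.27
```

```text
t 4.975 pos [ 0.5347 -0.0566  0.2285] rot [-3.136e+00  1.000e-03 -2.710e-01] F [-0.  -0.1 -1.3] w 0.0402 q [-0.21  0.06  1.36  0.01  1.73  1.63]
shift mm [ 1.1 -1.  -3.5] turn [-0.3  0.1 -0.1]
```

Call:
arm_command --commands "1 0 -2 0 0 0 0.2; 0 0 0 0 0 0 0; 0 0 0 0 0 0 0; 0 0 0 0 0 0 0"

```text
time: 5.48
tool_pos: [0.5359, -0.0558, 0.2299]
ee_rot: [-3.134, 0.002, -0.27]
wrist_force: [0.5, 0.9, -1.1]
width: 0.0224
```

```bash
python3 st.py .536 -.056 .232 -.27
```

```text
t 5.475 pos [ 0.5359 -0.0558  0.2299] rot [-3.134e+00  2.000e-03 -2.700e-01] F [ 0.5  0.9 -1.1] w 0.0224 q [-0.21  0.06  1.35  0.01  1.73  1.63]
shift mm [ 0.2  0.1 -2.1] turn [-0.4  0.1  0. ]
```

Call:
arm_command --commands "-0.7 0 -7.6 0 0 0 0; -2 0 -7.4 0 0 0 0; -3.3 0 -7 0 0 0 0; -4.4 0 -6.3 0 0 0 0; 0 0 0 0 0 0 0"

```text
time: 6.1
tool_pos: [0.5249, -0.0529, 0.2549]
ee_rot: [-3.134, 0.008, -0.27]
wrist_force: [-0.4, 1.7, -6.1]
width: 0.0222
```

```bash
cat > arc.py <<'E'
from h import *
o=robot.get_obs(); M=R.from_euler("xyz",o["ee_rot"]).as_matrix()
H=np.array([.4932,-.0451,.251]); u=np.array([.964,-.266,0])
g=o["tool_pos"]-.019*M[:,2]-H
a,z=g@u,g[2]; print("rho",np.hypot(a,z)*1e3,"theta",np.degrees(np.arctan2(z,a)),"lat",g@[.266,.964,0]*1e3,"rot",o["ee_rot"].round(3),"F along u,lat,z",(o["wrist_force"]@u).round(1),(o["wrist_force"]@[.266,.964,0]).round(1),o["wrist_force"][2].round(1),"t",o["time"],"w",o["width"])
E
python3 arc.py
```

```text
rho 40.03485668131673 theta 34.933114594276844 lat 0.7974333893657856 rot [-3.134  0.008 -0.27 ] F along u,lat,z -0.8 1.5 -6.1 t 6.1 w 0.02223391055646893
```

Call:
arm_command --commands "-2 0 -8.1 0 0 0 0; -6 0 -5.5 0 0 0 0; -6.4 0 -4.5 0 0 0 0; -7.2 0 -3 0 0 0 0; -7.6 0 -1.5 0 0 0 0; 0 0 0 0 0 0 0"

```text
time: 6.85
tool_pos: [0.4993, -0.046, 0.2748]
ee_rot: [-3.134, 0.002, -0.27]
wrist_force: [1.2, 1.5, -13.2]
width: 0.0221
```

```bash
python3 arc.py
```

```text
rho 43.207850767892346 theta 81.85687567312884 lat 0.629951836751978 rot [-3.134e+00  2.000e-03 -2.700e-01] F along u,lat,z 0.7 1.8 -13.2 t 6.85 w 0.022077710941690296
```

Call:
arm_command --commands "-5 0 1 0 0 0 0; -5 0 1 0 0 0 0; -4 0 0 0 0 0 0; -2 0 0 0 0 0 0"

```text
time: 7.35
tool_pos: [0.493, -0.0442, 0.2764]
ee_rot: [-3.133, -0.027, -0.271]
wrist_force: [8.5, 0.6, -14.6]
width: 0.0222
```

```bash
python3 arc.py; python3 - <<'E'
from h import *
s=snapshot("scene"); cv2.imwrite("pics/6.png",cv2.resize(s["img"][60:220,200:400],None,fx=4,fy=3.75,interpolation=cv2.INTER_CUBIC))
E
```

```text
rho 44.39015405782193 theta 91.25230242992839 lat 0.610169963754189 rot [-3.133 -0.027 -0.271] F along u,lat,z 8.0 2.8 -14.6 t 7.35 w 0.022243033401437233
```

View pics/6.png

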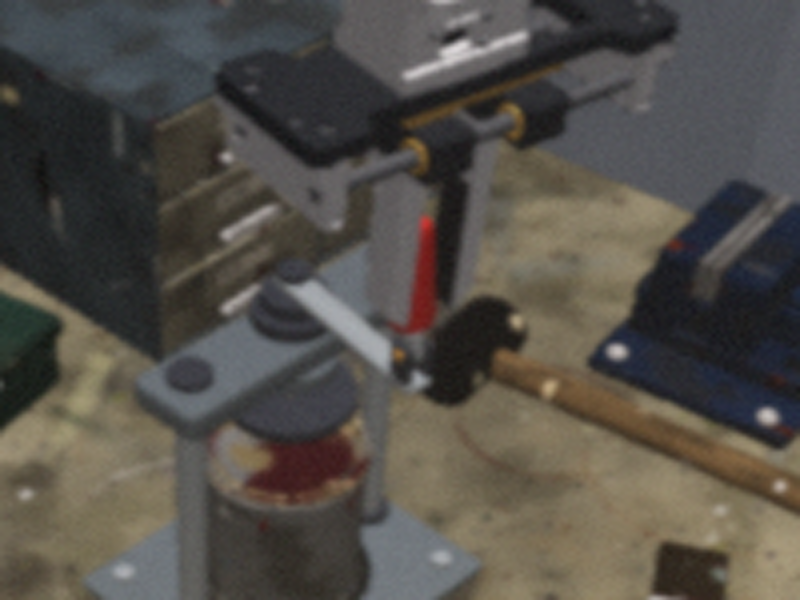

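The picture shows the red sleeve standing upright between the fingers. Radial force has risen to 8 N, above the 3 N hinge friction, so it seems to be on its stop. I'll push once more to confirm.

Call:
arm_command --commands "-4 0 1 0 -1.5 0 0; -4 0 0 0 0 0 0; -4 0 0 0 0 0 0"

```text
time: 7.78
tool_pos: [0.489, -0.0432, 0.2772]
ee_rot: [-3.132, -0.023, -0.272]
wrist_force: [11.2, -0.4, -16.2]
width: 0.0219
```

```bash
python3 arc.py
```

```text
rho 45.49998617704646 theta 96.24993512994615 lat 0.5678828803017015 rot [-3.132 -0.023 -0.272] F along u,lat,z 10.9 2.6 -16.2 t 7.775 w 0.021948674057037834
```

Call:
arm_command --commands "0 0 2.5 0 0 0 0; 0.3 -8 0 0 0 0 0; 1 -7.9 0 0 0 0 0; 1.7 -7.8 0 0 0 0 0; 2.4 -7.6 0 0 0 0 0; 3.1 -7.4 0 0 0 0 0"

```text
time: 8.52
tool_pos: [0.4998, -0.0193, 0.2771]
ee_rot: [3.122, -0.014, -0.29]
wrist_force: [-3.7, -5.2, -8.0]
width: 0.0222
```

```bash
cat > cr.py <<'E'
from h import *
import sys
o=robot.get_obs(); M=R.from_euler("xyz",o["ee_rot"]).as_matrix()
C=np.array([.580,-.069]); off=np.array([-.964,.266])*float(sys.argv[1])*1e-3
g=(o["tool_pos"]-.019*M[:,2])[:2]; d=g-off-C; ph=np.arctan2(d[1],d[0]); e=np.r_[np.cos(ph),np.sin(ph)]; t=np.r_[np.sin(ph),-np.cos(ph)]
F=o["wrist_force"][:2]; be=(2.871-ph)%6.2832
if be>6: be-=6.2832
print("t",round(o["time"],2),"r",round(np.hypot(*d)*1e3,1),"beta",round(be,3),"Fout-robot",round(-F@e,1),"Ftan-robot",round(-F@t,1),"Fz",o["wrist_force"][2].round(1),"rot",o["ee_rot"].round(3),"z",o["tool_pos"][2].round(4),"w",round(o["width"],4),"q6",o["joint_positions"].round(2)[[0,5]],"tool",o["tool_pos"].round(4))
if len(sys.argv)>2:
  s=float(sys.argv[2]);n=int(sys.argv[3]);b=float(sys.argv[4]); p=be
  for i in range(n):
    m=p+s/180; p+=s/90; print(f"{s*np.sin(m)-b*np.cos(m):.1f} {-s*np.cos(m)-b*np.sin(m):.1f} 0 0 0 0 0",end="; ")
  print()
E
python3 cr.py 4 8 11 0
```

```text
t 8.53 r 90.8 beta 0.3 Fout-robot -0.3 Ftan-robot 6.4 Fz -8.0 rot [ 3.122 -0.014 -0.29 ] z 0.2771 w 0.0222 q6 [-0.14  1.72] tool [ 0.4998 -0.0193  0.2771]
2.7 -7.5 0 0 0 0 0; 3.4 -7.3 0 0 0 0 0; 4.0 -6.9 0 0 0 0 0; 4.6 -6.6 0 0 0 0 0; 5.2 -6.1 0 0 0 0 0; 5.7 -5.6 0 0 0 0 0; 6.2 -5.1 0 0 0 0 0; 6.6 -4.5 0 0 0 0 0; 7.0 -3.9 0 0 0 0 0; 7.3 -3.3 0 0 0 0 0; 7.5 -2.7 0 0 0 0 0;
```

```bash
sed -i 's#m=p+s/180; p+=s/90#m=p+.35*s/90; p+=.7*s/90#' cr.py; cat >> cr.py <<'E'
print("turn",np.degrees(R.from_matrix(M.T@R.from_euler("xyz",[np.pi,0,-.27]).as_matrix()).as_rotvec()).round(1))
E
python3 cr.py 4 9 11 1
```

```text
t 8.53 r 90.8 beta 0.3 Fout-robot -0.3 Ftan-robot 6.4 Fz -8.0 rot [ 3.122 -0.014 -0.29 ] z 0.2771 w 0.0222 q6 [-0.14  1.72] tool [ 0.4998 -0.0193  0.2771]
2.0 -8.8 0 0 0 0 0; 2.6 -8.7 0 0 0 0 0; 3.2 -8.5 0 0 0 0 0; 3.8 -8.2 0 0 0 0 0; 4.4 -7.9 0 0 0 0 0; 4.9 -7.6 0 0 0 0 0; 5.4 -7.2 0 0 0 0 0; 5.9 -6.8 0 0 0 0 0; 6.4 -6.4 0 0 0 0 0; 6.8 -5.9 0 0 0 0 0; 7.2 -5.5 0 0 0 0 0; 
turn [ 1.1 -0.8 -1.2]
```

Call:
arm_command --commands "2 -8.8 0 0.5 -0.4 -0.5 0; 2.6 -8.7 0 0.5 -0.4 -0.5 0; 3.2 -8.5 0 0.3 0 -0.3 0; 3.8 -8.2 0 0.3 0 -0.3 0; 4.4 -7.9 0 0.3 0 -0.3 0; 4.9 -7.6 0 0 0 0 0"

```text
time: 9.28
tool_pos: [0.5239, 0.0093, 0.278]
ee_rot: [3.122, 0.015, -0.279]
wrist_force: [-5.4, -5.8, -9.0]
width: 0.0217
```

```bash
python3 cr.py 4 9 11 1
```

```text
t 9.28 r 93.3 beta 0.711 Fout-robot 1.9 Ftan-robot 7.7 Fz -9.0 rot [ 3.122  0.015 -0.279] z 0.278 w 0.0217 q6 [-0.08  1.77] tool [0.5239 0.0093 0.278 ]
5.4 -7.3 0 0 0 0 0; 5.9 -6.9 0 0 0 0 0; 6.3 -6.5 0 0 0 0 0; 6.8 -6.0 0 0 0 0 0; 7.2 -5.5 0 0 0 0 0; 7.5 -5.0 0 0 0 0 0; 7.9 -4.5 0 0 0 0 0; 8.2 -3.9 0 0 0 0 0; 8.4 -3.3 0 0 0 0 0; 8.6 -2.7 0 0 0 0 0; 8.8 -2.1 0 0 0 0 0; 
turn [ 1.1  0.9 -0.5]
```

Call:
arm_command --commands "5.4 -7 0 0.4 0.4 -0.2 0; 5.9 -6.6 0 0.4 0.4 -0.2 0; 6.3 -6.2 0 0.3 0.2 -0.2 0; 6.8 -5.7 0 0.3 0.2 0 0; 7.2 -5.2 0 0.3 0.2 0 0; 7.5 -4.7 0 0.2 0.2 0 0; 7.9 -4.2 0 0.2 0.2 0 0; 8.2 -3.6 0 0.2 0.2 0 0"

```text
time: 10.28
tool_pos: [0.5694, 0.0244, 0.2781]
ee_rot: [3.126, 0.02, -0.288]
wrist_force: [-6.2, -2.1, -7.3]
width: 0.0218
```

```bash
python3 cr.py 4 9 11 1
```

```text
t 10.28 r 92.7 beta 1.232 Fout-robot 1.7 Ftan-robot 6.3 Fz -7.3 rot [ 3.126  0.02  -0.288] z 0.2781 w 0.0218 q6 [-0.05  1.81] tool [0.5694 0.0244 0.2781]
8.3 -3.6 0 0 0 0 0; 8.5 -3.1 0 0 0 0 0; 8.7 -2.5 0 0 0 0 0; 8.9 -1.8 0 0 0 0 0; 9.0 -1.2 0 0 0 0 0; 9.0 -0.6 0 0 0 0 0; 9.1 0.1 0 0 0 0 0; 9.0 0.7 0 0 0 0 0; 9.0 1.3 0 0 0 0 0; 8.8 1.9 0 0 0 0 0; 8.7 2.6 0 0 0 0 0; 
turn [ 0.9  1.2 -1. ]
```

Call:
arm_command --commands "8.3 -3.6 0 0.4 0.5 -0.4 0; 8.5 -3 0 0.3 0.4 -0.3 0; 8.7 -2.4 0 0.3 0.4 -0.3 0; 8.9 -1.7 0 0.2 0.3 -0.3 0; 9 -1.1 0 0.2 0.3 -0.3 0; 9 -0.5 0 0.2 0.3 -0.3 0; 9 0.1 0 0.2 0.3 -0.2 0; 9 0.8 0 0.2 0.3 -0.2 0"

```text
time: 11.28
tool_pos: [0.6165, 0.012, 0.2783]
ee_rot: [3.134, 0.027, -0.256]
wrist_force: [-7.1, -0.5, -7.6]
width: 0.022
```

```bash
python3 cr.py 4 9 11 1
```

```text
t 11.28 r 89.8 beta 1.773 Fout-robot 3.7 Ftan-robot 6.1 Fz -7.6 rot [ 3.134  0.027 -0.256] z 0.2783 w 0.022 q6 [-0.07  1.76] tool [0.6165 0.012  0.2783]
9.0 1.1 0 0 0 0 0; 8.9 1.8 0 0 0 0 0; 8.7 2.4 0 0 0 0 0; 8.5 3.0 0 0 0 0 0; 8.3 3.6 0 0 0 0 0; 8.0 4.2 0 0 0 0 0; 7.7 4.7 0 0 0 0 0; 7.4 5.2 0 0 0 0 0; 7.0 5.7 0 0 0 0 0; 6.6 6.2 0 0 0 0 0; 6.1 6.7 0 0 0 0 0; 
turn [0.4 1.6 0.8]
```

Call:
arm_command --commands "9 1 0 0.3 0.6 0.3 0; 8.9 1.6 0 0 0.5 0.2 0; 8.7 2.2 0 0 0.4 0.2 0; 8.5 2.8 0 0 0.4 0.1 0; 8.3 3.4 0 0 0.4 0.1 0; 8 4 0 0 0.4 0 0; 7.7 4.5 0 0 0.4 0 0; 7.4 5 0 0 0.4 0 0; 7 5.5 0 0 0.4 0 0"

```text
time: 12.4
tool_pos: [0.6523, -0.0269, 0.2783]
ee_rot: [3.134, 0.031, -0.266]
wrist_force: [-5.3, 4.4, -7.6]
width: 0.0218
```

```bash
python3 cr.py 4 6 11 0.8
```

```text
t 12.4 r 87.1 beta 2.38 Fout-robot 2.6 Ftan-robot 6.3 Fz -7.6 rot [ 3.134  0.031 -0.266] z 0.2783 w 0.0218 q6 [-0.13  1.71] tool [ 0.6523 -0.0269  0.2783]
4.6 3.9 0 0 0 0 0; 4.4 4.1 0 0 0 0 0; 4.2 4.3 0 0 0 0 0; 4.0 4.5 0 0 0 0 0; 3.8 4.7 0 0 0 0 0; 3.6 4.9 0 0 0 0 0; 3.4 5.0 0 0 0 0 0; 3.1 5.2 0 0 0 0 0; 2.9 5.3 0 0 0 0 0; 2.6 5.4 0 0 0 0 0; 2.4 5.6 0 0 0 0 0; 
turn [0.5 1.8 0.2]
```

Call:
arm_command --commands "4.8 3.8 0 0.2 0.6 0.1 0; 4.6 4 0 0 0.5 0 0; 4.4 4.2 0 0 0.4 0 0; 4.2 4.4 0 0 0.3 0 0; 4 4.6 0 0 0.3 0 0; 3.8 4.8 0 0 0.3 0 0; 3.6 4.9 0 0 0.3 0 0; 3.3 5.1 0 0 0.3 0 0; 3.1 5.2 0 0 0.3 0 0"

```text
time: 13.52
tool_pos: [0.6599, -0.0523, 0.2783]
ee_rot: [-3.123, 0.026, -0.243]
wrist_force: [-0.6, 5.7, -8.6]
width: 0.0217
```

```bash
python3 cr.py 4 4 11 0.8
```

```text
t 13.53 r 85.5 beta 2.692 Fout-robot -0.4 Ftan-robot 5.7 Fz -8.6 rot [-3.123  0.026 -0.243] z 0.2783 w 0.0217 q6 [-0.18  1.65] tool [ 0.6599 -0.0523  0.2783]
2.4 3.3 0 0 0 0 0; 2.3 3.4 0 0 0 0 0; 2.2 3.4 0 0 0 0 0; 2.1 3.5 0 0 0 0 0; 2.0 3.6 0 0 0 0 0; 1.9 3.6 0 0 0 0 0; 1.8 3.7 0 0 0 0 0; 1.6 3.7 0 0 0 0 0; 1.5 3.8 0 0 0 0 0; 1.4 3.8 0 0 0 0 0; 1.3 3.9 0 0 0 0 0; 
turn [-1.   1.5  1.5]
```

Call:
arm_command --commands "3.5 3 0 -0.4 0.6 0.5 0; 3.4 3.1 0 -0.3 0.5 0.4 0; 3.3 3.2 0 -0.3 0.4 0.3 0; 3.1 3.4 0 -0.2 0.4 0.2 0; 2.9 3.5 0 -0.2 0.3 0.2 0; 2.6 3.6 0 -0.2 0.3 0.2 0"

```text
time: 14.28
tool_pos: [0.6608, -0.0588, 0.2783]
ee_rot: [-3.136, 0.022, -0.258]
wrist_force: [-2.2, 6.0, -8.1]
width: 0.0215
```

```bash
python3 cr.py 4 4 11 1.2
```

```text
t 14.28 r 85.5 beta 2.766 Fout-robot 1.5 Ftan-robot 6.2 Fz -8.1 rot [-3.136  0.022 -0.258] z 0.2783 w 0.0215 q6 [-0.18  1.65] tool [ 0.6608 -0.0588  0.2783]
2.5 3.3 0 0 0 0 0; 2.4 3.4 0 0 0 0 0; 2.3 3.5 0 0 0 0 0; 2.2 3.5 0 0 0 0 0; 2.1 3.6 0 0 0 0 0; 2.0 3.7 0 0 0 0 0; 1.9 3.7 0 0 0 0 0; 1.8 3.8 0 0 0 0 0; 1.6 3.8 0 0 0 0 0; 1.5 3.9 0 0 0 0 0; 1.4 3.9 0 0 0 0 0; 
turn [-0.3  1.3  0.7]
```

```bash
sed -i 's#m=p+.35\*s/90; p+=.7\*s/90#m=p+(s-2.6)/180; p+=(s-2.6)/90#' cr.py; python3 cr.py 4 5 10 1.2|tail -2
```

```text
2.9 4.3 0 0 0 0 0; 2.8 4.3 0 0 0 0 0; 2.7 4.4 0 0 0 0 0; 2.5 4.5 0 0 0 0 0; 2.4 4.5 0 0 0 0 0; 2.3 4.6 0 0 0 0 0; 2.2 4.7 0 0 0 0 0; 2.1 4.7 0 0 0 0 0; 1.9 4.8 0 0 0 0 0; 1.8 4.8 0 0 0 0 0; 
turn [-0.3  1.3  0.7]
```

Call:
arm_command --commands "2.9 4.3 0 -0.2 0.5 0.3 0; 2.8 4.3 0 0 0.4 0.3 0; 2.7 4.4 0 0 0.4 0.2 0; 2.5 4.5 0 0 0.3 0.2 0; 2.4 4.5 0 0 0.3 0.2 0; 2.3 4.6 0 0 0.3 0.2 0"

```text
time: 15.02
tool_pos: [0.6609, -0.0696, 0.2782]
ee_rot: [-3.12, 0.014, -0.263]
wrist_force: [0.1, 6.4, -7.5]
width: 0.0216
```

```bash
python3 cr.py 4 5 10 1.2
```

```text
t 15.03 r 85.0 beta 2.896 Fout-robot 0.1 Ftan-robot 6.4 Fz -7.5 rot [-3.12   0.014 -0.263] z 0.2782 w 0.0216 q6 [-0.2   1.64] tool [ 0.6609 -0.0696  0.2782]
2.3 4.6 0 0 0 0 0; 2.2 4.7 0 0 0 0 0; 2.1 4.7 0 0 0 0 0; 1.9 4.8 0 0 0 0 0; 1.8 4.8 0 0 0 0 0; 1.7 4.9 0 0 0 0 0; 1.6 4.9 0 0 0 0 0; 1.4 4.9 0 0 0 0 0; 1.3 5.0 0 0 0 0 0; 1.2 5.0 0 0 0 0 0; 
turn [-1.2  0.8  0.4]
```

Call:
arm_command --commands "3.3 4.3 0 -0.5 0.3 0.2 0; 3.2 4.4 0 -0.3 0.3 0.2 0; 3.1 4.4 0 -0.3 0.3 0.1 0; 3 4.5 0 -0.2 0.3 0.1 0; 2.9 4.6 0 -0.2 0.2 0 0; 2.7 4.7 0 -0.2 0.2 0 0"

```text
time: 15.78
tool_pos: [0.6598, -0.0804, 0.2783]
ee_rot: [-3.13, 0.026, -0.254]
wrist_force: [-2.6, 6.5, -7.4]
width: 0.022
```

```bash
python3 cr.py 4 5 10 2
```

```text
t 15.78 r 85.1 beta 3.022 Fout-robot 3.5 Ftan-robot 6.0 Fz -7.4 rot [-3.13   0.026 -0.254] z 0.2783 w 0.022 q6 [-0.21  1.62] tool [ 0.6598 -0.0804  0.2783]
2.5 4.8 0 0 0 0 0; 2.4 4.8 0 0 0 0 0; 2.3 4.9 0 0 0 0 0; 2.1 4.9 0 0 0 0 0; 2.0 5.0 0 0 0 0 0; 1.9 5.1 0 0 0 0 0; 1.7 5.1 0 0 0 0 0; 1.6 5.1 0 0 0 0 0; 1.5 5.2 0 0 0 0 0; 1.3 5.2 0 0 0 0 0; 
turn [-0.6  1.5  0.9]
```

Call:
arm_command --commands "2.5 4.8 0 -0.2 0.5 0.3 0; 2.4 4.8 0 0 0.4 0.3 0; 2.3 4.9 0 0 0.3 0.2 0; 2.1 4.9 0 0 0.3 0.2 0; 2 5 0 0 0.3 0.2 0; 1.9 5 0 0 0.3 0.1 0"

```text
time: 16.52
tool_pos: [0.6577, -0.0901, 0.2782]
ee_rot: [-3.108, 0.02, -0.253]
wrist_force: [-0.9, 9.5, -7.5]
width: 0.0221
```

```bash
python3 cr.py 4 5 10 2
```

```text
t 16.52 r 84.9 beta 3.144 Fout-robot 3.5 Ftan-robot 8.9 Fz -7.5 rot [-3.108  0.02  -0.253] z 0.2782 w 0.0221 q6 [-0.24  1.6 ] tool [ 0.6577 -0.0901  0.2782]
1.9 5.0 0 0 0 0 0; 1.8 5.1 0 0 0 0 0; 1.7 5.1 0 0 0 0 0; 1.5 5.2 0 0 0 0 0; 1.4 5.2 0 0 0 0 0; 1.2 5.2 0 0 0 0 0; 1.1 5.3 0 0 0 0 0; 1.0 5.3 0 0 0 0 0; 0.8 5.3 0 0 0 0 0; 0.7 5.3 0 0 0 0 0; 
turn [-1.9  1.1  1. ]
```

Force has jumped from about 6.2 N to 8.9 N, which is probably the lid. I'll take smaller steps from here.

Call:
arm_command --commands "1.9 4.2 0 0 0 0 0; 1.9 4.2 0 0 0 0 0"

```text
time: 16.77
tool_pos: [0.6574, -0.0903, 0.2783]
ee_rot: [-3.098, 0.028, -0.242]
wrist_force: [-1.4, 8.9, -7.1]
width: 0.0217
```

```bash
python3 cr.py 4
```

```text
t 16.77 r 84.9 beta 3.149 Fout-robot 3.8 Ftan-robot 8.2 Fz -7.1 rot [-3.098  0.028 -0.242] z 0.2783 w 0.0217 q6 [-0.25  1.58] tool [ 0.6574 -0.0903  0.2783]
turn [-2.5  1.7  1.6]
```

Call:
arm_command --commands "1.9 5.4 0 0 0.4 0.4 0; 1.9 5.4 0 0 0.4 0.4 0"

```text
time: 17.02
tool_pos: [0.657, -0.0918, 0.2782]
ee_rot: [-3.086, 0.024, -0.245]
wrist_force: [0.7, 11.1, -6.9]
width: 0.0222
```

```bash
python3 cr.py 4
```

```text
t 17.02 r 84.8 beta 3.17 Fout-robot 2.6 Ftan-robot 10.8 Fz -6.9 rot [-3.086  0.024 -0.245] z 0.2782 w 0.0222 q6 [-0.25  1.58] tool [ 0.657  -0.0918  0.2782]
turn [-3.2  1.4  1.4]
```

Call:
arm_command --commands "1.9 5.2 0 0 0.3 0.3 0"

```text
time: 17.15
tool_pos: [0.657, -0.092, 0.2783]
ee_rot: [-3.079, 0.023, -0.244]
wrist_force: [0.1, 11.7, -7.4]
width: 0.0218
```

```bash
python3 cr.py 4; python3 - <<'E'
from h import *
s=snapshot("scene"); w=snapshot("wrist")
cv2.imwrite("pics/7.png",np.hstack([cv2.resize(s["img"][80:230,220:370],(400,400),interpolation=cv2.INTER_CUBIC),cv2.resize(w["img"][90:310,150:370],(400,400))]))
E
```

```text
t 17.15 r 84.8 beta 3.174 Fout-robot 3.4 Ftan-robot 11.1 Fz -7.4 rot [-3.079  0.023 -0.244] z 0.2783 w 0.0218 q6 [-0.26  1.58] tool [ 0.657  -0.092   0.2783]
turn [-3.6  1.4  1.4]
```

View pics/7.png

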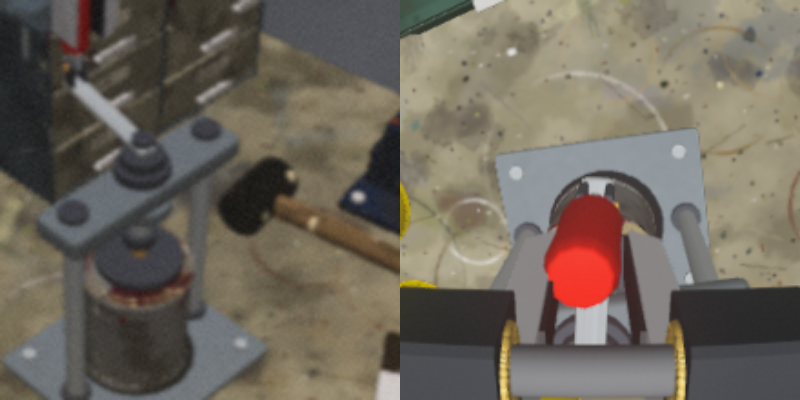

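The plate sits on the lid in the scene view, and tangential force is 11.1 N, 4 to 5 N over free turning. Before letting go I'll push the grip outward to make sure it is on its stop.

Call:
arm_command --commands "4 1 0 0 0.3 0.3 0; 5 1 0 0 0.3 0.3 0; 6 1 0 0 0.3 0.3 0"

```text
time: 17.62
tool_pos: [0.6576, -0.0916, 0.2784]
ee_rot: [-3.082, 0.044, -0.255]
wrist_force: [-13.1, 6.2, -5.6]
width: 0.0219
```

```bash
python3 cr.py 4
```

```text
t 17.62 r 85.7 beta 3.167 Fout-robot 14.3 Ftan-robot 2.2 Fz -5.6 rot [-3.082  0.044 -0.255] z 0.2784 w 0.0219 q6 [-0.26  1.59] tool [ 0.6576 -0.0916  0.2784]
turn [-3.4  2.6  0.8]
```

Call:
arm_command --commands "0 0 0 0 0 0 0; 0 0 0 0 0 0 0; 0 0 0 0 0 0 0.5; 0 0 0 0 0 0 0.5; 0 0 0 0 0 0 0.5; 0 0 0 0 0 0 0.5"

```text
time: 18.38
tool_pos: [0.6575, -0.0914, 0.2867]
ee_rot: [-3.084, 0.035, -0.255]
wrist_force: [0.4, -0.8, 0.0]
width: 0.0471
```

```bash
python3 cr.py 4
```

```text
t 18.38 r 85.4 beta 3.165 Fout-robot -0.6 Ftan-robot -0.7 Fz 0.0 rot [-3.084  0.035 -0.255] z 0.2867 w 0.0471 q6 [-0.25  1.59] tool [ 0.6575 -0.0914  0.2867]
turn [-3.3  2.1  0.8]
```

Released with no force left on the wrist. I'll retract straight up and check.

Call:
arm_command --commands "0 0 -15 0 0 0 0.5; 0 0 -25 0 0 0 0.5; 0 0 -35 0 0 0 0.5; 0 0 -40 0 0 0 0.5; -40 0 -20 0 0 0 0.5; -50 0 0 0 0 0 0.5; -50 0 0 0 0 0 0.5; -50 0 0 0 0 0 0.5; -50 0 0 0 0 0 0.5; -50 0 0 0 0 0 0.5; 0 0 0 0 0 0 0.5; 0 0 0 0 0 0 0.5"

```text
time: 19.88
tool_pos: [0.3733, -0.0269, 0.4375]
ee_rot: [-3.084, 0.026, -0.258]
wrist_force: [0.9, -0.1, -0.7]
width: 0.0473
```

```bash
python3 - <<'E'
from h import *
s=fix(snapshot("scene")); t=fix(snapshot("top")); o=robot.get_obs(); print(o["time"],o["tool_pos"],o["wrist_force"])
def red(s,box):
  h=cv2.cvtColor(s["img"],cv2.COLOR_BGR2HSV); m=((h[...,0]<6)|(h[...,0]>174))&(h[...,1]>150)&(h[...,2]>90)
  k=np.zeros_like(m); k[box[1]:box[3],box[0]:box[2]]=1
  n,l,st,c=cv2.connectedComponentsWithStats((m&k).astype(np.uint8)); i=1+st[1:,4].argmax(); return np.where(l==i)
for n,q,box in(("scene",s,(180,40,320,170)),("top",t,(270,90,400,200))):
  ys,xs=red(q,box); P=np.c_[xs,ys]; mu=P.mean(0); d=np.linalg.svd(P-mu,full_matrices=False)[2][0]; tt=(P-mu)@d
  print(n,len(xs),mu.round(1),"ends",(mu+d*tt.min()).round(1),(mu+d*tt.max()).round(1))
C=np.array([.579,-.069])
for ph in(-.27,-.30,-.33):
  e=np.r_[np.cos(ph),np.sin(ph)]
  for tilt in (0,.1,.25):
    f=lambda L:np.r_[C+e*(.09-L*np.sin(tilt)),.251+L*np.cos(tilt)]
    print(ph,tilt,"scene",proj(s,f(.014)).round(1),proj(s,f(.068)).round(1),"top",proj(t,f(.014)).round(1),proj(t,f(.068)).round(1))
for q in("grip_hinge","grip_mid"): print(q,[((np.array(r["centre"])*[512,384]).round(1),r["conf"]) for r in models.tip_of(q,s)[:1]],[((np.array(r["centre"])*[512,384]).round(1),r["conf"]) for r in models.tip_of(q,t)[:1]])
cv2.imwrite("pics/8.png",np.hstack([cv2.resize(s["img"][70:230,200:360],(400,400),interpolation=cv2.INTER_CUBIC),cv2.resize(t["img"][90:220,240:370],(400,400),interpolation=cv2.INTER_CUBIC)]))
E
```

```text
19.975 [ 0.37370004 -0.02701206  0.43740155] [0.29585909 0.14681242 0.92007203]
scene 237 [247.6  84.7] ends [247.6  71. ] [247.6  99. ]
top 216 [333.3 104. ] ends [338.7  95.8] [327.6 112.7]
-0.27 0 scene [248.7  97.8] [248.4  73.8] top [329.4 110.3] [335.2 100.6]
-0.27 0.1 scene [249.1  98.2] [250.3  75.5] top [329.2 111. ] [334.1 104.5]
-0.27 0.25 scene [249.7  98.8] [253.3  78.7] top [328.8 112.2] [332.3 110.5]
-0.3 0 scene [249.9  97.4] [249.6  73.4] top [330.9 110.7] [336.7 101.1]
-0.3 0.1 scene [250.2  97.8] [251.4  75.1] top [330.6 111.5] [335.5 105. ]
-0.3 0.25 scene [250.8  98.4] [254.2  78.4] top [330.3 112.6] [333.6 110.9]
-0.33 0 scene [251.  97.] [250.8  73. ] top [332.3 111.2] [338.3 101.6]
-0.33 0.1 scene [251.4  97.4] [252.6  74.8] top [332.1 112. ] [336.9 105.4]
-0.33 0.25 scene [251.9  98. ] [255.2  78.1] top [331.6 113.1] [334.8 111.3]
grip_hinge [(array([247.5, 105.5]), 0.86)] [(array([329.4, 114.9]), 0.7)]
grip_mid [(array([247.3,  85.1]), 0.62)] [(array([334.9, 100.8]), 0.75)]
```

View pics/8.png

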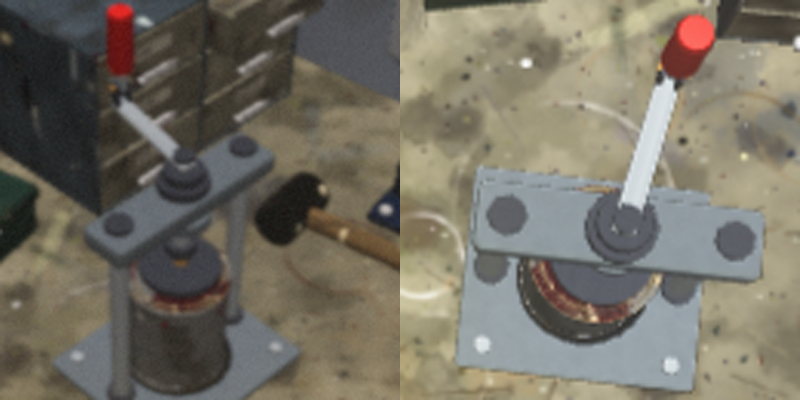

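Both views agree with a grip tilt of about 0. The sleeve is vertical in the scene view at column 247.6, and its ends in the top view match the upright prediction. The plate rests on the lid, and the arm is clear with no wrist force, so I'm handing in.

```bash
python3 -c "
from bench import robot
print(robot.close_job())"
```

```text
the job is handed in; nothing more can be done
None
```

The tin is clamped, the grip is upright, the robot is clear, and I handed the job in at about 20 s of the 69 s allowed.

- **Grip:** I folded it out and pushed it against its stop before turning the crank.
- **Cranking:** I turned the crank clockwise about 3.17 rad, with the fingers holding the sleeve. Free turning took about 6.2 N. The force began to rise near a crank value of 3.3 rad, and I stopped at 11.1 N, which I take as roughly 40–45 N on the lid.
- **Last checks:** A 14 N outward push on the grip moved it less than 1 mm, so it is on its stop. After letting go, the two camera views show the grip upright and the scene view shows the plate on the lid. The wrist force is near zero.
- **Disagreements:** The turning radius came out at about 85 mm instead of 90. I put this down to a few mm of error in my crank-axis estimate and slip of the sleeve in the fingers. The lid load was only felt through the crank force, not measured directly.

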